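Push the pump spacer over the lip of the service jig and bed it on the stop

TASK

Push the square steel pump spacer along the jig's channel, over the raised lip, so that it drops flat into the pocket beyond, without lifting it out of the channel. Once it has dropped, slide it on until it bears on the nose of the end stop, press it home there for a moment with a clear but gentle push of about 12 N (never above 25 N), and back away, leaving it there. Leave everything else, jig included, undisturbed.

Things in the scene. Friction and masses are not known exactly. Their poses are not given: they have to be found in the camera images.
- spacer_center (a point): centre (half-way up) of the pump spacer: a loose flat square plate of bare steel, 60 x 60 x 12 mm, 0.25 to 0.45 kg, with a dark bore mark amid its top and four small hole marks near its corners (marks only, nothing to hook in). z is through its thickness, x and y along its sides. It starts on the jig's apron between the flared guides, a little off the middle and askew.
- jig: fixed aluminium jig, 260 x 110 mm, bolted down. Origin on the bench under it, z up, x along the channel the way to push (apron, lip, pocket, stop), y across. Flat apron 30 mm above the bench from x = -135 to -14 mm; a ramp from there to x = 0 rises 3 mm to the lip. A tool tip held 35 mm above the bench clears apron and lip and pushes the spacer's rear face all the way.
- lip (a point): middle of the pocket-side edge of the lip's top, axes as the jig's (jig frame: x = 5 mm, y = 0, 33 mm above the bench). The lip's top is 5 mm long and ends in a square step down of 6 mm to the pocket floor. A spacer whose rear edge is still on the lip leans nose-down by up to 0.15 rad.
- pocket (a point): on the pocket floor, 27 mm above the bench, 30 mm past the lip's edge (jig frame x = 35 mm): where the spacer's underside is centred when its rear edge has just cleared the lip. A spacer lying in the pocket stands 6 mm higher than the lip. Friction at the pushing tool can hold its rear edge up after it has cleared the lip, until the tool is drawn back a few mm.
- mouth (a point): on the apron, midway between the ends of the flared guides (jig frame x = -89 mm, 30 mm above the bench). The guides stand 15 mm above the apron, 103 mm apart here, and close in by 0.28 rad each side to 63 mm at jig x = -20 mm; from there straight guide walls 63 mm apart, tops 45 mm above the bench, run to x = 118 mm.
- stop: the end stop: a fixed steel block 16 mm thick, 60 mm wide, 18 mm tall on the pocket floor, dark screw and knob behind it. Origin at the bottom middle of the face that looks to the lip, axes as the jig's. From that face a rigid steel nose, 40 mm wide, 2 to 15 mm above the floor, sticks out towards the lip by 4 to 14 mm: a screw setting that is not measured, to be found by feel.
- pin_line (a point): on the end stop's front face (not on the nose), 7.5 mm above the pocket floor, on the line of a thin brass touch pin, 6 mm across, that stands 3 mm out of the nose and yields into it at under 1 N. Pushed home, the spacer presses the pin in flush and bears on the nose; let go, it stays there by friction, touching the pin. It slides 13 to 30 mm from the drop to the nose.
- washer: bystander, to be left alone: plain steel washer, 40 mm across, 7 mm thick, flat on the bench beside the jig
- small_plate: bystander, to be left alone: plain steel plate 40 x 40 x 8 mm without holes, flat on the bench beside the jig
- spanner: bystander, to be left alone: steel spanner, 130 mm long, flat on the bench beside the jig
- amber_jar: bystander, to be left alone: amber glass jar, 60 mm across, 100 mm tall
- white_bottle: bystander, to be left alone: white plastic bottle, 56 mm across, 120 mm tall
- beaker: bystander, to be left alone: glass beaker, 64 mm across, 80 mm tall
- parts_tray: bystander, to be left alone: small white open tray 120 x 90 x 30 mm
Not all that is in view belongs to the job. What is shaped like the part that bears spacer_center but blue, brown or green is not meant.

How it is judged:
By the outcome, as a careful person would: the job done as asked, in the order asked, and still so for the second after the job is handed in, with the robot touching nothing.
It also fails if it takes over 51 s, if anything falls off the work surface, if the arm or the gripper's body presses on something with over 40 N, if the wrist force passes 120 N, or if a joint passes its speed limit or range.

ROBOT

A 6-joint arm with a two-finger parallel gripper is mounted at the origin on the work surface. World frame = base frame: x ahead of the robot, y to its left, z up, the work surface at z = 0. Lengths are in mm, angles in rad, forces in N, time in s.
With the tool pointing down it reaches from about 275 to 825 mm from the base axis. Payload 5.2 kg.
Tool frame: the origin (TCP) lies at the very end of the fingers, on their centre line; the grasp point (between the pads) lies 19 mm behind it; z points along the fingers, y is the direction in which the jaws open and shut (so a half turn about z gives the same grasp; the last joint's range is limited). The gripper opens to 93 mm and grips with 3 to 60 N. Pads are 15 mm wide; open, the fingers measure 128 mm over their backs; the gripper's body (75 mm by 188 mm) begins 65 mm behind the grasp point.
Start: joints at [-1.314, 0.259, 1.535, -0, 1.348, -0.203], TCP at [244.093, -492.873, 218.653] pointing down, gripper open.
Joint ranges: [-3.14, 3.14], [-0.91, 2.08], [0.19, 2.58], [-1.22, 4.36], [0.22, 2.71], [-3.12, 3.12]. Speed limits (rad/s): [2.57, 2.57, 3.14, 3.14, 3.14, 3.14].

INTERFACE

Orientations are given as [roll, pitch, yaw] about the fixed x, y, z axes, in that order (R = Rz(yaw) Ry(pitch) Rx(roll)).
In Python, from bench import robot gives the robot as it stands. The module is installed in compiled form; this text tells all that it offers. Calls block until the motion is done:
- robot.move_ptp(position, orientation): joint-space move of the TCP to a pose.
- robot.move_linear(position, ori=None, speed=150, f_stop=None): straight line of the TCP; ori=None keeps the orientation; speed is the mean speed in mm/s. With f_stop (N) it stops when the force on the tool has changed by that much, and returns True; else False.
- robot.move_j(angles): joint-space move.
- robot.move_gripper(opening): opening from 0.0 (shut) to 1.0 (fully open); the grip force is fixed at half the most; returns when the fingers have stopped.
- robot.sleep(seconds).
- robot.inverse_kinematics(position, orientation): joint angles nearest the present ones, or None.
- robot.get_image(name): name is "scene" or "top"; returns a dict with "img" (420x560x3 uint8, blue, green, red), "fovy" (degrees; the focal length in pixels is half the picture's height over the tangent of half this angle, whatever the lens; pixels are square), "cx", "cy" (the principal point, pixels), "eye" and "orientation" of the camera in the world. Camera axes: x right, y down, z forward; pixel columns grow to the right and rows downward; lengths in mm; the calibration is good to about 2 mm. A picture is of the moment at which its call begins. There is no depth.
A pose or a line that the arm cannot do raises robot.MotionError and nothing moves.
- robot.hand_in(): hands the job in, once; it reports no verdict.
Readings, each from a call of its own:
- robot.current_t(): time.
- robot.current_qpos(): joint angles.
- robot.current_joint_vel(): joint speeds.
- robot.current_joint_efforts(): joint torques, N m.
- robot.current_tcp_pos(): TCP position.
- robot.current_eef_rot(): TCP orientation.
- robot.current_contact_force(): force on the tool from outside, world axes, zero at the start.
- robot.current_ft_torque(): the same for the moment, N m.
- robot.current_gripper_width(): opening from 0.0 (shut) to 1.0 (fully open).
Only numpy, scipy, OpenCV 4.12 (cv2) and the standard library are available. Lean on these libraries where they do the work, as an engineer would, in place of code of your own. Each camera call takes 0.05 s, during which the arm holds its last target.

## Working session

There is one attempt and no reset: what is moved stays moved. The work goes in short steps, each a Python script; the robot and the scene stay as the last script left them, time stands still between calls to the robot, and variables do not carry over. Pictures are saved under pics/ and viewed, and the job is handed in when it is done.

```bash
mkdir -p pics; python3 - <<'E'
from bench import robot
import cv2
for n in("scene","top"):
    d=robot.get_image(n); cv2.imwrite(f"pics/{n}0.png",d["img"]); print(n,{k:v for k,v in d.items() if k!="img"})
print(robot.current_t(),robot.current_eef_rot(),robot.current_tcp_pos())
E
```

```text
scene {'fovy': 43.72493772098184, 'cx': 277.17719199677265, 'cy': 212.44548521522734, 'eye': array([1090.99648247,  503.17643283, 1270.69455977]), 'orientation': array([-2.61495351, -0.00648058,  2.3136654 ])}
top {'fovy': 46.22154494163724, 'cx': 279.6727479627607, 'cy': 208.35695875959135, 'eye': array([ 408.50932415,   51.12092134, 1243.77743617]), 'orientation': array([-2.98748027, -0.0317106 , -1.58072898])}
0.1 [-3.14001778e+00 -3.17205863e-04  4.59822358e-01] [ 243.97042515 -492.38343847  217.93078375]
```

View pics/scene0.png

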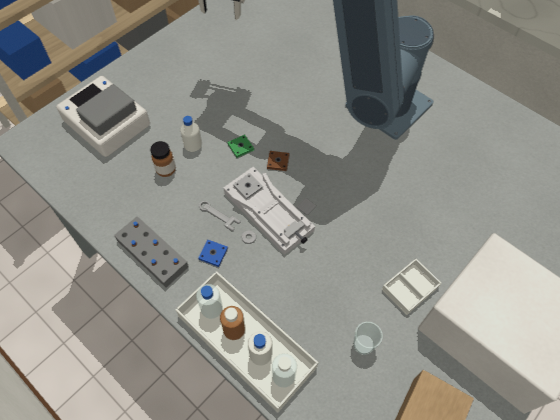

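View pics/top0.png

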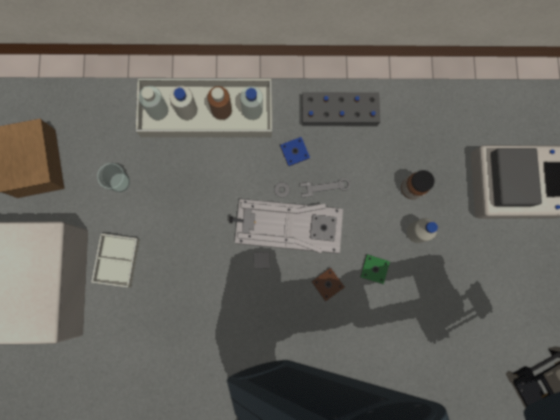

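Candidates (top view): steel plate on the apron at (323,227); blue (295,151), brown (328,284) and green (375,268) decoys; plain plate in the shadow at (263,258). By the description I choose (323,227), and will check it in a close crop.

```bash
python3 - <<'E'
import cv2
a=cv2.imread("pics/top0.png")[185:270,220:360]; cv2.imwrite("pics/topc.png",cv2.resize(a,None,fx=5.7,fy=5.7,interpolation=cv2.INTER_CUBIC))
a=cv2.imread("pics/scene0.png")[160:255,215:325]; cv2.imwrite("pics/scenec.png",cv2.resize(a,None,fx=6,fy=6,interpolation=cv2.INTER_CUBIC))
E
```

```text
(no output)
```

View pics/topc.png

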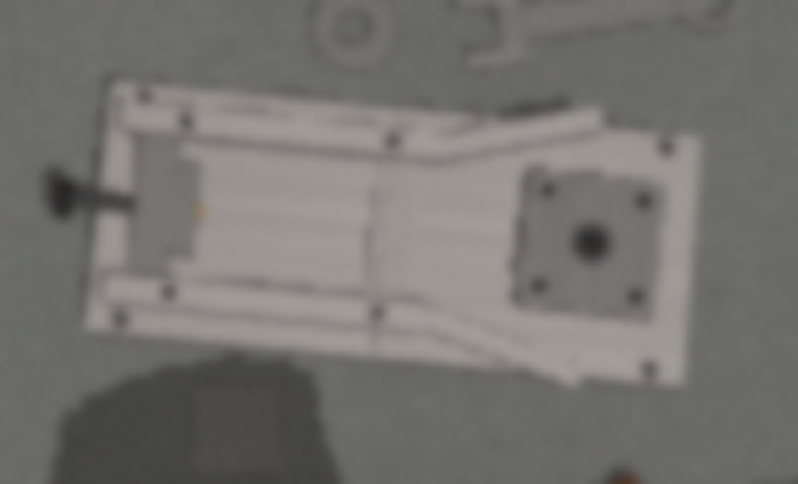

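View pics/scenec.png

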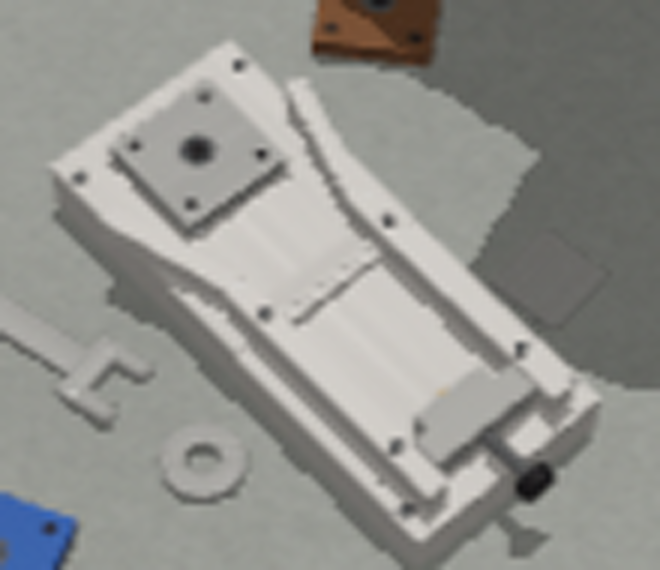

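Top crop (5.7x, offset 220,185): bare steel plate with bore at (592,243), four hole marks, on the apron between the flares; jig body corners at (107,80), (88,328), (700,135), (683,385). The choice is confirmed. I'll cast rays and cross-check with the scene view.

```bash
cat > h.py <<'E'
import numpy as np, cv2
from scipy.spatial.transform import Rotation as Ro
CAL={'scene':(43.72493772098184,277.17719199677265,212.44548521522734,[1090.99648247,503.17643283,1270.69455977],[-2.61495351,-0.00648058,2.3136654]),
'top':(46.22154494163724,279.6727479627607,208.35695875959135,[408.50932415,51.12092134,1243.77743617],[-2.98748027,-0.0317106,-1.58072898])}
def cast(n,u,v,z):
    fo,cx,cy,e,o=CAL[n]; f=210/np.tan(np.radians(fo/2))
    d=Ro.from_euler('xyz',o).apply([(u-cx)/f,(v-cy)/f,1]); e=np.array(e); return e+d*(z-e[2])/d[2]
def proj(n,p):
    fo,cx,cy,e,o=CAL[n]; f=210/np.tan(np.radians(fo/2))
    q=Ro.from_euler('xyz',o).inv().apply(np.array(p)-e); return np.array([cx+f*q[0]/q[2],cy+f*q[1]/q[2]])
T=lambda x,y:(220+(x+.5)/5.7-.5,185+(y+.5)/5.7-.5)
S=lambda x,y:(215+(x+.5)/6-.5,160+(y+.5)/6-.5)
E
python3 - <<'E'
from h import *
r=lambda a:np.round(a[:2],1)
fl,fr,rl,rr=[cast('top',*T(*p),30) for p in((107,80),(88,328),(700,135),(683,385))]
print('top corners',*map(r,(fl,fr,rl,rr)))
L=np.linalg.norm
print('len',L(fl-rl),L(fr-rr),'wid',L(fl-fr),L(rl-rr))
for a,b in((rl,fl),(rr,fr),(fr,fl),(rr,rl)): print('ang',np.arctan2(*(b-a)[1::-1]))
print('centre',r((fl+fr+rl+rr)/4))
# scene corners: (230,40) rear-right?, (52,168) rear , front (600,398),( 425,540)
for n,p in(('rearA',(230,40)),('rearB',(52,165)),('frontA',(602,398)),('frontB',(420,545))): print(n,r(cast('scene',*S(*p),30)))
print('bore top',r(cast('top',*T(592,243),42)),'scene',r(cast('scene',*S(198,150),42)))
print('holes top',*[r(cast('top',*T(*p),42)) for p in((548,189),(644,201),(539,286),(636,297))])
print('holes sc',*[r(cast('scene',*S(*p),42)) for p in((205,96),(134,146),(261,154),(190,204))])
print('plate top corners',*[r(cast('top',*T(*p),42)) for p in((528,168),(664,183),(515,303),(652,321))])
print('wall screws top z45',*[r(cast('top',*T(*p),45)) for p in((187,121),(392,140),(168,291),(376,313))])
print('wall screws scene z45',*[r(cast('scene',*S(*p),45)) for p in((397,445),(265,313),(520,349),(388,220))])
print('base screws top z30',*[r(cast('top',*T(*p),30)) for p in((146,95),(120,318),(667,147),(649,370))])
print('base screws sc z30',*[r(cast('scene',*S(*p),30)) for p in((408,508),(80,178),(239,65))])
print('pin',r(cast('top',*T(200,211),34.5)),'sc',r(cast('scene',*S(443,393),34.5)))
E
```

```text
top corners [621.9 113.8] [513.1 121.6] [ 596.2 -146.6] [ 486.5 -136. ]
len 261.66380402279464 258.9900819568013 wid 109.07602645314405 110.2284335282893
ang 1.4724213257064278
ang 1.4678287828251841
ang -0.07227749234782298
ang -0.09683423525638046
centre [554.4 -11.8]
rearA [ 488.1 -134.7]
rearB [ 596.6 -146.4]
frontA [516.  124.5]
frontB [626.1 113.6]
bore top [547.3 -96.4] scene [549.2 -96.1]
holes top [571.  -77.8] [ 565.5 -119.4] [528.8 -73. ] [ 523.8 -114.8]
holes sc [ 525.2 -114.9] [ 568.  -119.6] [530.9 -73. ] [573.1 -78. ]
plate top corners [580.2 -69.3] [ 573.3 -128.3] [521.5 -62.5] [ 513.3 -121.5]
wall screws top z45 [601.1  78.4] [592.4 -10.2] [527.4  86.7] [517.4  -2.4]
wall screws scene z45 [602.4  78. ] [593.1 -11.1] [528.9  85.8] [518.8  -3.8]
base screws top z30 [615.1  96.7] [517.3 107.9] [ 590.9 -131.9] [ 493.1 -121.3]
base screws sc z30 [616.3  97.6] [ 592.8 -131.6] [ 495.7 -121.4]
pin [563.2  73.1] sc [564.6  71.8]
```

Both views agree to about 2 mm (corners 260x110 ✓, hole pitch about 42 ✓). Jig yaw ≈1.468, origin ≈(556.0,-6.3); spacer at jig (-90,-1.5), skew ≈-0.02. The plan is to push with shut fingers, jaw axis across the channel, so a flat face meets the spacer.

```bash
cat >> h.py <<'E'
O=np.array([556.0,-6.3]); YJ=1.468
ex=np.array([np.cos(YJ),np.sin(YJ)]); ey=np.array([-ex[1],ex[0]])
def P(x,y,z): return [*(O+x*ex+y*ey),z]
def J(p): d=np.array(p[:2])-O; return np.array([d@ex,d@ey])
E
python3 - <<'E'
from h import *
from bench import robot
q0=robot.current_qpos()
for y in(YJ,YJ-np.pi):
    for X in(-145,20): 
        q=robot.inverse_kinematics(P(X,0,35),[np.pi,0,y]); print(y,None if q is None else np.round(q,3))
print(np.round(q0,3),robot.current_contact_force())
E
```

```text
1.468 [-0.47   0.465  1.728  0.     0.948 -0.367]
1.468 [-0.175  0.461  1.737 -0.     0.944 -0.073]
-1.6735926535897931 [-0.47   0.465  1.728 -0.     0.948  2.774]
-1.6735926535897931 [-0.175  0.461  1.737 -0.     0.944  3.069]
[-1.314  0.259  1.536 -0.     1.348 -0.203] [ 0.14855112 -0.23767036 -0.07573706]
```

```bash
python3 - <<'E'
from h import *
from bench import robot
import cv2
robot.move_gripper(0.0)
robot.move_ptp(P(-150,0,220),[np.pi,0,YJ])
robot.move_linear(P(-148,0,60),speed=150)
p=robot.current_tcp_pos(); print(p,J(p),robot.current_eef_rot(),robot.current_contact_force(),robot.current_t(),robot.current_gripper_width())
for n in("scene","top"):
    d=robot.get_image(n); im=d["img"]; cv2.imwrite(f"pics/{n}1.png",im)
    c=im[185:270,220:360] if n=="top" else im[150:255,200:340]
    cv2.imwrite(f"pics/{n}1c.png",cv2.resize(c,None,fx=5.7,fy=5.7,interpolation=cv2.INTER_CUBIC))
E
```

```text
[ 541.45851383 -153.95058491   60.87230249] [-148.36333363   -0.68649756] [3.14001617e+00 6.12036719e-04 1.46780242e+00] [ 0.36919342 -0.78367232 -0.50793898] 4.4167 0.006766226257467433
```

View pics/scene1c.png

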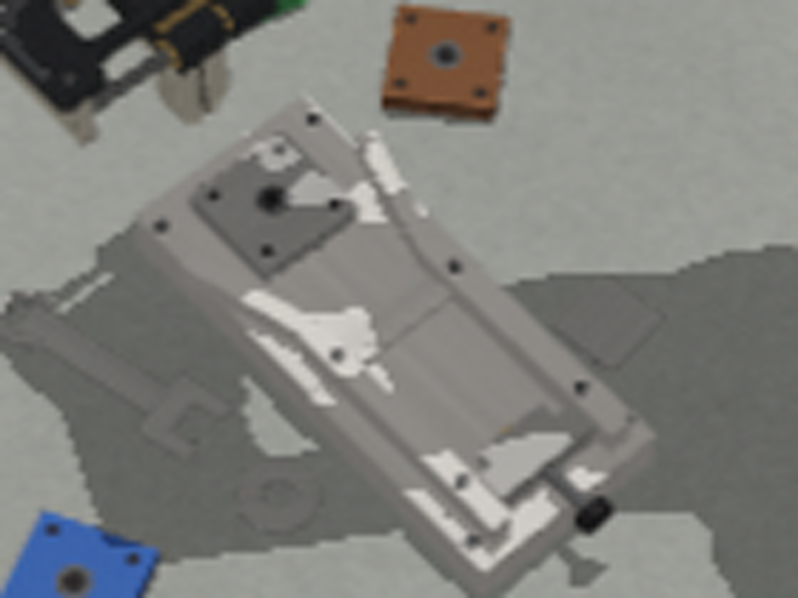

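View pics/top1.png

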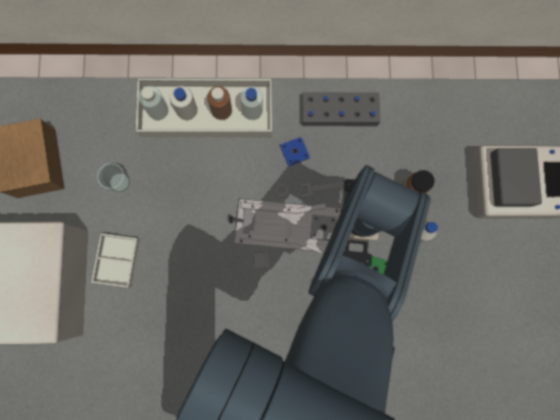

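Scene crop: shut fingers at (195,90), behind the spacer (bore at (270,198)) and clear of it; the bystanders are clear of the gripper. Lowering and making the first push.

```bash
cat >> h.py <<'E'
def snap(robot,k,view=("scene",)):
    for n in view:
        im=robot.get_image(n)["img"]; cv2.imwrite(f"pics/{n}{k}.png",im)
        c=im[150:255,200:340] if n=="scene" else im[185:270,220:360]
        cv2.imwrite(f"pics/{n}{k}c.png",cv2.resize(c,None,fx=5.7,fy=5.7,interpolation=cv2.INTER_CUBIC))
def st(robot,m=''):
    p=robot.current_tcp_pos(); f=np.array(robot.current_contact_force())
    print(m,'t',round(robot.current_t(),2),'jig',np.round(J(p),2),'z',round(p[2],2),'F along/across/z',np.round([f[:2]@ex,f[:2]@ey,f[2]],2))
E
python3 - <<'E'
from h import *
from bench import robot
robot.move_linear(P(-148,0,35),speed=100); robot.sleep(.1); st(robot,'low')
print(robot.move_linear(P(-120,0,35),speed=30,f_stop=12)); st(robot)
print(robot.move_linear(P(-70,0,35),speed=35,f_stop=12)); st(robot)
snap(robot,2)
E
```

```text
low t 5.02 jig [-148.15   -0.45] z 35.59 F along/across/z [ 0.16 -0.06 -0.35]
False
 t 6.1 jig [-1.1983e+02  8.0000e-02] z 34.96 F along/across/z [-0.56  0.5   0.06]
False
 t 7.67 jig [-69.93  -0.08] z 35.09 F along/across/z [-0.48  0.21  0.7 ]
```

View pics/scene2c.png

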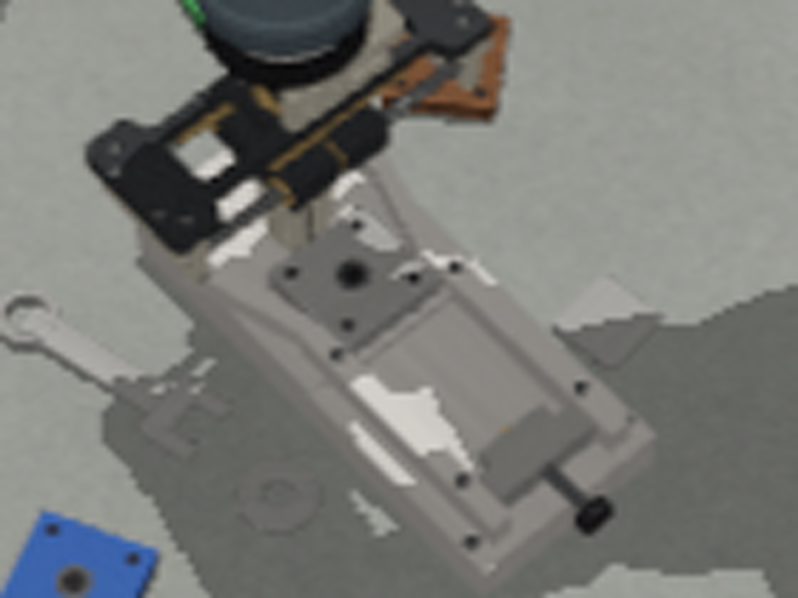

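Bore at crop (352,274); holes at (358,225), (291,272), (415,277), (347,324). The nose is entering between the straight walls. Measuring the tool-to-spacer offset.

```bash
python3 - <<'E'
from h import *
S2=lambda x,y:(200+(x+.5)/5.7-.5,150+(y+.5)/5.7-.5)
for p in((352,274),(358,225),(291,272),(415,277),(347,324)): print(np.round(J(cast('scene',*S2(*p),42)),1))
print([np.round(J(cast('scene',*S2(*p),45)),1) for p in((461,481),(336,354),(581,387),(456,266))], J(cast('scene',*S2(271,199),42)))
E
```

```text
[-31.9  -1.6]
[-51.3  18.9]
[-52.3 -23.1]
[-10.5  20.2]
[-12.1 -21.8]
[array([ 88.7, -38.5]), array([ -1.5, -37.7]), array([88.7, 37.5]), array([-0.7, 38. ])] [-91.05381024  -3.26925422]
```

Offset TCP→spacer centre is 38 mm (30 + 7.5 half finger, as expected), square and 1.5 mm right. Pushing over the lip in steps, to rear face ≈ x 9 (the earliest possible contact with the nose is at 18), then drawing back.

```bash
python3 - <<'E'
from h import *
from bench import robot
for X in(-50,-30,-15,-5,1.5):
    r=robot.move_linear(P(X,0,35),speed=25,f_stop=14); st(robot,r)
    if r: break
if not r:
    robot.move_linear(P(-7,0,35),speed=25); robot.sleep(.2); st(robot,'back')
snap(robot,3,("scene","top"))
E
```

```text
False t 8.68 jig [-49.66   0.08] z 34.95 F along/across/z [-0.26 -0.75  0.6 ]
False t 9.62 jig [-29.24   0.13] z 34.84 F along/across/z [ 0.83  0.12 -0.42]
False t 10.38 jig [-14.73  -0.05] z 35.09 F along/across/z [-0.37  0.27 -0.64]
False t 10.93 jig [-4.67 -0.01] z 35.04 F along/across/z [-0.32  0.22 -0.24]
False t 11.33 jig [1.85 0.04] z 34.99 F along/across/z [ 1.14 -0.58  0.01]
back t 12.03 jig [-6.96 -0.  ] z 35.01 F along/across/z [-0.79 -1.59  0.87]
```

View pics/scene3c.png

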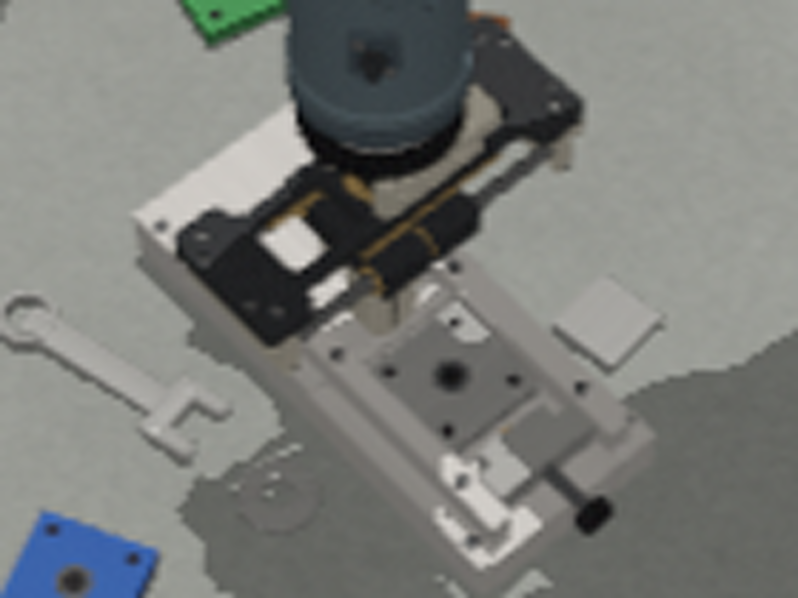

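Bore at crop (451,376); holes at (456,322), (388,372), (514,380), (447,431).

```bash
python3 - <<'E'
from h import *
S2=lambda x,y:(200+(x+.5)/5.7-.5,150+(y+.5)/5.7-.5)
for z in(39,42): print(z,[list(np.round(J(cast('scene',*S2(*p),z)),1)) for p in((451,376),(456,322),(388,372),(514,380),(447,431))])
E
```

```text
39 [[np.float64(41.1), np.float64(-2.3)], [np.float64(20.3), np.float64(19.4)], [np.float64(19.6), np.float64(-23.4)], [np.float64(62.5), np.float64(18.7)], [np.float64(62.1), np.float64(-23.5)]]
42 [[np.float64(42.3), np.float64(-3.5)], [np.float64(21.6), np.float64(18.2)], [np.float64(20.9), np.float64(-24.5)], [np.float64(63.7), np.float64(17.5)], [np.float64(63.3), np.float64(-24.7)]]
```

At z=39 the bore is at x≈41 and the hole pitch is 42 both ways: flat, with its rear edge about 6 mm past the lip. Next I feel for the nose slowly.

```bash
python3 - <<'E'
from h import *
from bench import robot
robot.move_linear(P(0,0,35),speed=20,f_stop=8); st(robot)
r=robot.move_linear(P(32,0,35),speed=6,f_stop=9); st(robot,r)
robot.sleep(.1); st(robot)
E
```

```text
t 12.62 jig [0.17 0.  ] z 35.0 F along/across/z [-0.    0.26 -0.19]
True t 15.15 jig [11.94  0.15] z 34.75 F along/across/z [-1.41 -0.46  0.83]
 t 15.25 jig [11.87  0.4 ] z 34.49 F along/across/z [-0.81 -0.72 -0.78]
```

```bash
python3 - <<'E'
from h import *
from bench import robot
for k in range(3):
    p=J(robot.current_tcp_pos())
    r=robot.move_linear(P(p[0]+2,0,35),speed=4,f_stop=10); st(robot,r)
    robot.sleep(.05); st(robot)
snap(robot,4)
E
```

```text
False t 16.02 jig [12.1   0.56] z 34.57 F along/across/z [-8.47  0.72 -1.02]
 t 16.07 jig [12.09  0.57] z 34.56 F along/across/z [-7.47  0.85 -1.25]
False t 16.32 jig [12.1   0.58] z 34.58 F along/across/z [-9.15  0.89 -1.27]
 t 16.38 jig [12.1   0.58] z 34.57 F along/across/z [-9.17  1.49 -1.39]
False t 16.62 jig [12.11  0.57] z 34.59 F along/across/z [-8.53  2.29 -1.3 ]
 t 16.68 jig [12.11  0.57] z 34.56 F along/across/z [-10.09   1.53  -1.36]
```

View pics/scene4c.png

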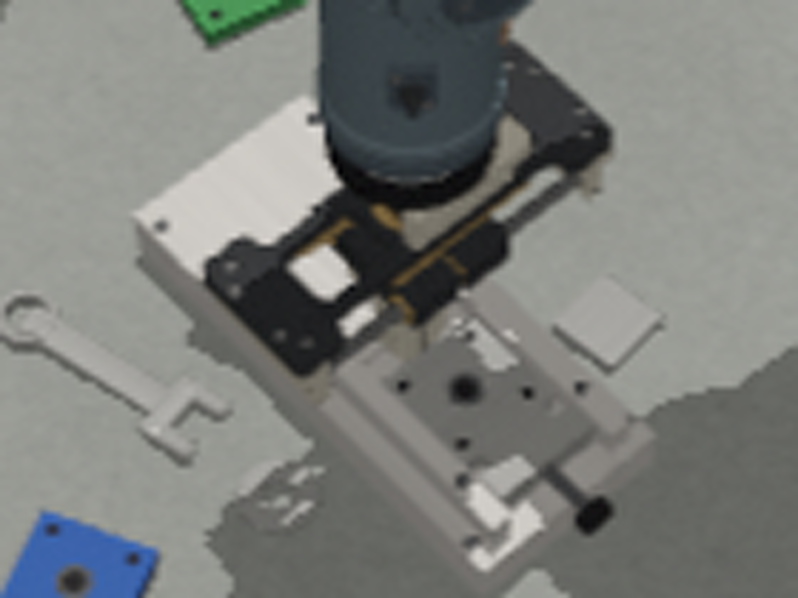

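Bore at (465,389), and the spacer's front edge meets the nose of the stop. 10 N with no motion means a rigid bearing. Checking skew, then pressing at about 12 N.

```bash
python3 - <<'E'
from h import *
from bench import robot
S2=lambda x,y:(200+(x+.5)/5.7-.5,150+(y+.5)/5.7-.5)
print([np.round(J(cast('scene',*S2(*p),39)),1) for p in((465,389),(403,386),(529,393),(462,444))])
print('pin tip before',J(cast('top',*T(200,211),34.5)),J(cast('scene',*S(443,393),34.5)))
X=14.1
for k in range(8):
    robot.move_linear(P(X,0,35),speed=4); 
    f=[]
    for _ in range(5): robot.sleep(.04); F=np.array(robot.current_contact_force()); f.append(F[:2]@ex)
    m=-np.mean(f); print(round(X,2),round(m,2)); 
    if m>11.5: break
    X+=min(.4,(12.2-m)/6)
robot.sleep(.6); st(robot,'held')
E
```

```text
[array([50.8, -2. ]), array([ 30.1, -23.1]), array([72.5, 19.3]), array([ 72. , -22.9])]
pin tip before [79.71651275  0.9730714 ] [78.56210493 -0.5791419 ]
14.1 9.18
14.5 11.14
14.68 11.28
14.83 11.82
held t 19.16 jig [12.14  0.49] z 34.6 F along/across/z [-12.1    0.65  -2.31]
```

Held ~12 N. Backing away straight, then lifting clear and checking.

```bash
python3 - <<'E'
from h import *
from bench import robot
robot.move_linear(P(0,0,35),speed=30); st(robot,'back')
robot.move_linear(P(-10,0,35),speed=60)
robot.move_linear(P(-10,0,200),speed=150)
robot.move_ptp(P(-250,0,230),[np.pi,0,YJ]); st(robot)
snap(robot,5,("scene","top"))
E
```

```text
back t 19.8 jig [ 0.11 -0.01] z 35.03 F along/across/z [-0.69 -1.01 -0.1 ]
 t 22.32 jig [-2.4887e+02  1.5000e-01] z 229.42 F along/across/z [-0.05  0.79 -0.71]
```

View pics/scene5c.png

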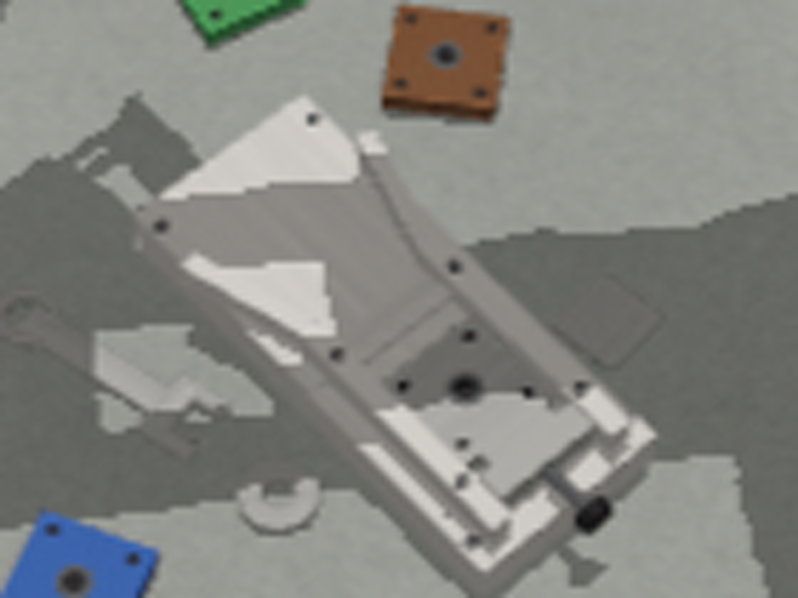

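View pics/top5c.png

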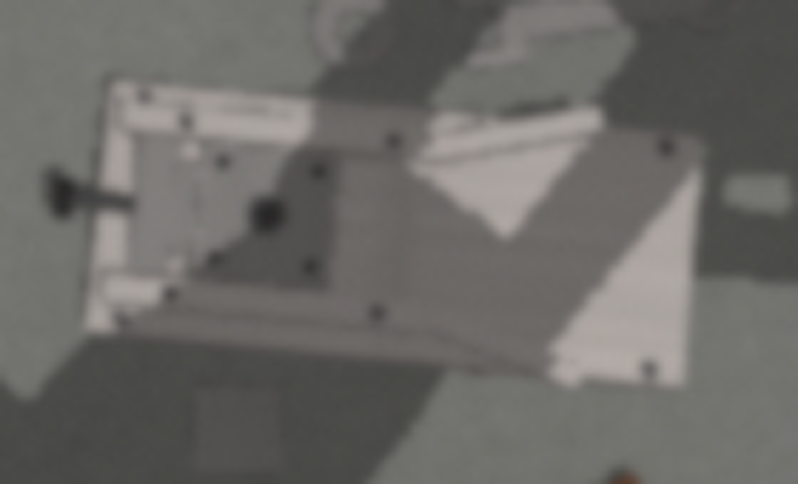

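View pics/scene5.png

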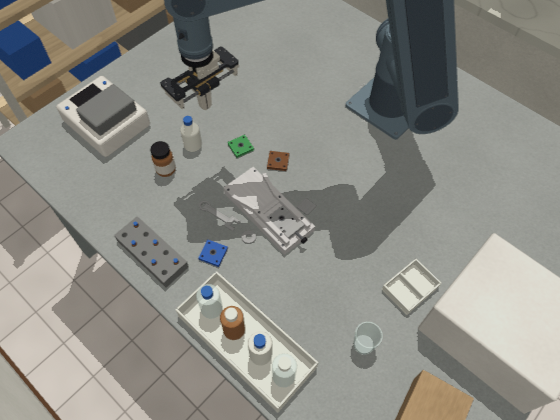

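Spacer unmoved after release: scene bore at (465,388), as when pressed. In the top crop its front edge meets the nose at x≈197, with floor visible only either side of the nose ((190,150), (175,263)). The bystanders and jig are where they were.

```bash
python3 - <<'E'
from h import *
from bench import robot
print('bore,holes top z39',[list(map(float,np.round(J(cast('top',*T(*p),39)),1))) for p in((267,215),(223,161),(318,171),(215,260),(310,267))])
robot.hand_in(); print(robot.current_t())
E
```

```text
bore,holes top z39 [[50.6, 0.5], [71.9, -21.2], [30.4, -20.8], [71.0, 22.1], [29.9, 21.2]]
the job is handed in; nothing more can be done
the job is handed in; nothing more can be done
```

I pushed the steel spacer along the channel with the shut fingers, over the lip, and drew back so it dropped flat into the pocket. I then slid it on to the nose, about 15 mm, pressed it at about 12 N for roughly 0.7 s, and backed away. The last clock reading was 22.3 s, just before hand-in.

**Last checks:**
- **Position:** the spacer is flat, square and unmoved since release. Its centre is at jig x ≈ 50.7 in both views.
- **Bearing:** the load rose from 9 N to 12 N with under 0.1 mm of tool movement, so it sits on something rigid. The top picture shows its front edge against the nose.
- **Force:** the highest reading while pressing was about 12 N, but I only sampled it, so brief peaks between readings were not seen. The first touch, at 6 mm/s, tripped the 9 N stop and fell back to about 1 N before I pressed.
- **Surroundings:** the jig and the bystanders look unmoved in the pictures, though I did not measure them again.

**Disagreement:** the two cameras differ by about 2 mm on the spacer's sideways position (y = -2.0 against +0.5), within the stated calibration. The front edge is also 1 to 2 mm short of where my pin sighting put the nose, so I relied on the feel.

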